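# Re-rack the weld parts in welding order

## Task

The four parts in the blue rack (two pipe stubs, a bolt and a nut) stand in the order in which they are to be welded, counted from the rack's red end. Move them all to the yellow rack, one to a bay, in that same order counted from the yellow rack's own red end. Stand each part in the middle of its bay, the same way up as it stands now, and let go of it.

Things in the scene. Friction and masses are not known exactly. Their poses are not given: they have to be found in the camera images.
- blue_rack: Blue rack, fixed: plate 64 (x) x 232 (y) x 4 mm with 5 cross dividers 3 thick, 18 high (red end 26): a row of 4 bays 53 wide, open to front, back and above; fingers fit there, closing along x. Red divider and edge at one end = red end. Origin: centre of underside, on bench; y along the row to the red end, z up. Bay centres x 0, y +84 (red end), +28, -28, -84 mm. Each bay holds a mat, on it a part.
- yellow_rack: Yellow rack, fixed: plate 64 (x) x 232 (y) x 4 mm with 5 cross dividers 3 thick, 18 high (red end 26): a row of 4 bays 53 wide, open to front, back and above; fingers fit there, closing along x. Red divider and edge at one end = red end. Origin: centre of underside, on bench; y along the row to the red end, z up. Bay centres x 0, y +84 (red end), +28, -28, -84 mm. Empty; parts stand on the plate.
- pale_pipe_centre (a point): pale grey sawn pipe stub standing on end, outer diameter 34, height 50 mm; grip it from outside (no finger goes into the bore). This point is its centre, half-way up (25 mm above its underside); z up. At the start its underside is 6 mm above the bench.
- dark_pipe_centre (a point): dark steel sawn pipe stub standing on end, outer diameter 26, height 32 mm; grip it from outside (no finger goes into the bore). This point is its centre, half-way up (16 mm above its underside); z up. At the start its underside is 6 mm above the bench.
- bolt_centre (a point): rusty M16 bolt standing on its head, shank up: head 24 x 27 mm and 10 mm high, shank about 14 mm thick above it, total height 55 mm; grip the shank, with the fingertips above the head. This point is its centre, half-way up (27.5 mm above its underside); z up. At the start its underside is 6 mm above the bench.
- nut_centre (a point): light grey M20 hexagon nut lying flat, 30 mm across the flats (its x direction), 34 mm across the corners (y), height 16 mm. This point is its centre, half-way up (8 mm above its underside); z up. At the start its underside is 6 mm above the bench.
- pale_pipe_mat: green plastic mat, 50 x 46 x 2 mm, fixed in that bay of the blue rack in which the pale pipe stands at the start; it stays there and so keeps showing which bay that was. Its colour has no other meaning. Origin: centre of its underside, 4 mm above the bench; x, y, z as the blue rack's.
- dark_pipe_mat: brown cork mat, 50 x 46 x 2 mm, fixed in that bay of the blue rack in which the dark pipe stands at the start; it stays there and so keeps showing which bay that was. Its colour has no other meaning. Origin: centre of its underside, 4 mm above the bench; x, y, z as the blue rack's.
- bolt_mat: white plastic mat, 50 x 46 x 2 mm, fixed in that bay of the blue rack in which the bolt stands at the start; it stays there and so keeps showing which bay that was. Its colour has no other meaning. Origin: centre of its underside, 4 mm above the bench; x, y, z as the blue rack's.
- nut_mat: black rubber mat, 50 x 46 x 2 mm, fixed in that bay of the blue rack in which the nut stands at the start; it stays there and so keeps showing which bay that was. Its colour has no other meaning. Origin: centre of its underside, 4 mm above the bench; x, y, z as the blue rack's.

How it is judged (in metres and radians):
At the end, for the whole second after the job is handed in: Each part stands in the yellow bay with the same number, counted from the red end, as the blue bay it started in: centre within 15 mm of the bay's centre along and across the rack, underside on the plate (within 4 mm), upright within 0.12 rad and the same way up, released and at rest (((y of pale_pipe_mat in the frame of blue_rack between -0.104 and -0.064 m and y of pale_pipe_centre in the frame of yellow_rack between -0.099 and -0.069 m) or (y of pale_pipe_mat in the frame of blue_rack between -0.048 and -0.008 m and y of pale_pipe_centre in the frame of yellow_rack between -0.043 and -0.013 m) or (y of pale_pipe_mat in the frame of blue_rack between 0.008 and 0.048 m and y of pale_pipe_centre in the frame of yellow_rack between 0.013 and 0.043 m) or (y of pale_pipe_mat in the frame of blue_rack between 0.064 and 0.104 m and y of pale_pipe_centre in the frame of yellow_rack between 0.069 and 0.099 m)) and x of pale_pipe_centre in the frame of yellow_rack between -0.015 and 0.015 m and z of pale_pipe_centre in the frame of yellow_rack between 0.025 and 0.033 m and angle between each of pale_pipe_centre, dark_pipe_centre, bolt_centre, nut_centre's own z axis and vertical below 0.12 rad and linear speed of each of pale_pipe, dark_pipe, bolt, nut below 0.02 m/s and ((y of dark_pipe_mat in the frame of blue_rack between -0.104 and -0.064 m and y of dark_pipe_centre in the frame of yellow_rack between -0.099 and -0.069 m) or (y of dark_pipe_mat in the frame of blue_rack between -0.048 and -0.008 m and y of dark_pipe_centre in the frame of yellow_rack between -0.043 and -0.013 m) or (y of dark_pipe_mat in the frame of blue_rack between 0.008 and 0.048 m and y of dark_pipe_centre in the frame of yellow_rack between 0.013 and 0.043 m) or (y of dark_pipe_mat in the frame of blue_rack between 0.064 and 0.104 m and y of dark_pipe_centre in the frame of yellow_rack between 0.069 and 0.099 m)) and x of dark_pipe_centre in the frame of yellow_rack between -0.015 and 0.015 m and z of dark_pipe_centre in the frame of yellow_rack between 0.016 and 0.024 m and ((y of bolt_mat in the frame of blue_rack between -0.104 and -0.064 m and y of bolt_centre in the frame of yellow_rack between -0.099 and -0.069 m) or (y of bolt_mat in the frame of blue_rack between -0.048 and -0.008 m and y of bolt_centre in the frame of yellow_rack between -0.043 and -0.013 m) or (y of bolt_mat in the frame of blue_rack between 0.008 and 0.048 m and y of bolt_centre in the frame of yellow_rack between 0.013 and 0.043 m) or (y of bolt_mat in the frame of blue_rack between 0.064 and 0.104 m and y of bolt_centre in the frame of yellow_rack between 0.069 and 0.099 m)) and x of bolt_centre in the frame of yellow_rack between -0.015 and 0.015 m and z of bolt_centre in the frame of yellow_rack between 0.0275 and 0.0355 m and ((y of nut_mat in the frame of blue_rack between -0.104 and -0.064 m and y of nut_centre in the frame of yellow_rack between -0.099 and -0.069 m) or (y of nut_mat in the frame of blue_rack between -0.048 and -0.008 m and y of nut_centre in the frame of yellow_rack between -0.043 and -0.013 m) or (y of nut_mat in the frame of blue_rack between 0.008 and 0.048 m and y of nut_centre in the frame of yellow_rack between 0.013 and 0.043 m) or (y of nut_mat in the frame of blue_rack between 0.064 and 0.104 m and y of nut_centre in the frame of yellow_rack between 0.069 and 0.099 m)) and x of nut_centre in the frame of yellow_rack between -0.015 and 0.015 m and z of nut_centre in the frame of yellow_rack between 0.008 and 0.016 m); the robot touches nothing.
It also fails if it takes over 88 s, if anything falls off the work surface, if the arm or the gripper's body presses on something with over 40 N, if the wrist force passes 120 N, or if a joint passes its speed limit or range.

## Robot

A 6-joint arm with a two-finger parallel gripper is mounted at the origin on a cart in front of the work surface, level with it; the furniture and walls round the work are solid. World frame = base frame: x ahead of the robot, y to its left, z up, the work surface at z = 0. Lengths are in m, angles in degrees, forces in N, time in s.
With the tool pointing down it reaches from about 0.4 to 0.825 m from the base axis. Payload 7 kg.
Tool frame: the origin (TCP) lies midway between the tips of the shut fingers; the grasp point (between the pads) lies 19 mm behind it (ctrl.hold_point_z is the distance from the TCP to the grasp point, in m); z points along the fingers, y is the line along which they close (so a half turn about z gives the same grasp; the last joint's range is limited). The gripper opens to 88 mm and grips with 3 to 60 N. Pads are 19 mm wide; open, the fingers measure 130 mm over their backs; the gripper's body (78 mm by 193 mm) begins 47 mm behind the grasp point.
Start: joints at [85.892, 20.546, 0.682, 0, -70.136, -16.507], TCP at [0.238, 0.632, 0.227] pointing down, gripper open.
Joint ranges: [-176.03, 176.03], [-82.01, 121.73], [-58.28, 71.71], [-173.87, 95.51], [-174.79, -0.11], [-173.66, 173.66]. Speed limits (degrees/s): [136.94, 136.94, 172.46, 180, 180, 180].

## Interface

Orientations are given as [roll, pitch, yaw] about the fixed x, y, z axes, in that order (R = Rz(yaw) Ry(pitch) Rx(roll)).
In Python, from plant import ctrl gives the robot as it stands.
- The arm moves only by the tool apply_moves, never from a script. Its argument "deltas" is a list of rows, each an object with "fingers": the finger opening in mm, from 0 to 87.6; "delta_pos": the shift along the tool's x, y, z in mm, a list of three; "angular": the turn, a rotation vector about the tool's x, y, z in degrees, a list of three. A call has 1 to 10 rows; each row is the pose to reach, as a shift and turn from the pose commanded when the call began, along the tool's axes at that moment; what a row does not reach only later rows make up. A row lasts 1/10 s, in which the tool goes at most 50 mm and 8.59 degrees, less where a joint would pass 70% of its speed; a pose out of reach is approached as far as the arm can. A call with a gripper value outside its range is refused whole. The fingers move at their own pace and stop on an object; the grip force is fixed at half the most. Time passes only in rows, so rows that repeat a pose let the fingers close. It gives the time, the measured TCP pose, the force, the opening and the grip force at its end, in the units of the state.
- ctrl.get_obs(): the state, without advancing time (a new reading comes with each control period).
- ctrl.snapshot(name): name is "scene" or "top" or "wrist"; returns the picture (480x640x3 uint8, red, green, blue); there is no depth.
- ctrl.camera_params(name): a dict with "fx", "fy", "cx", "cy" (pixels), "dist_coeffs" ([k1, k2, p1, p2, k3] as OpenCV has them; the pictures are not rectified), "cam_to_world" (4x4, takes a point from camera to world coordinates); the wrist camera has in their place "mount" (4x4, takes a point from camera to tool coordinates, whose origin is the TCP and whose axes are the flange's). Camera axes: x right, y up, looking along -z (the intrinsics and any distortion apply to the point x, -y, -z); pixel columns grow to the right and rows downward; lengths in m; the calibration is good to about 2 mm. A picture is of the moment at which its call begins: read the wrist's pose just before it. camera_params takes no time and is no camera call.
- ctrl.close_job(): hands the job in; it is judged then, once.
The state is a dict: "clock": time; "joint_pos": joint angles; "qvel": joint speeds; "tau": joint torques, N m; "tool_pos": TCP position; "orientation": TCP orientation; "force": force on the tool from outside, world axes, zero at the start; "moment": the same for the moment, N m; "opening": finger opening in m; "gripper_force": force on a finger pad.
Only numpy, scipy, OpenCV 4.12 (cv2) and the standard library are available. Lean on these libraries where they do the work, as an engineer would, in place of code of your own. Each camera call takes 0.05 s, during which the arm holds its last target. There are 200 camera calls.

## Working session

There is one attempt and no reset: what is moved stays moved. The work goes in short steps, Python scripts to look and compute and a tool call to move; the robot and the scene stay as the last step left them, time stands still between calls to the robot, and variables do not carry over. Pictures are saved under pics/ and viewed, at most 14 in all, crops included, and the job is handed in when it is done.

Besides the shell and the picture viewer there is one more tool, called after "Call:" as name(argument=value, ...) on one line, values as JSON. apply_moves: Moves the arm, as the interface text tells. Its arguments: {"type":"object","properties":{"deltas":{"type":"array"}},"required":["deltas"]}

```bash
mkdir -p pics; ls
python3 - <<'E'
from plant import ctrl
import cv2
print(ctrl.get_obs())
for n in("scene","top"):
    cv2.imwrite(f"pics/{n}0.png",ctrl.snapshot(n)[:,:,::-1])
for n in("scene","top","wrist"): print(n,ctrl.camera_params(n))
print(ctrl.hold_point_z)
E
```

```text
pics
{'clock': 0.0, 'joint_pos': array([ 8.58929293e+01,  2.05920242e+01,  6.34669018e-01, -1.73110680e-02,
       -7.01350705e+01, -1.65072793e+01]), 'qvel': array([ 0.09105314,  0.10889548, -0.00528268, -0.02759043, -0.0291597 ,
        0.04563129]), 'tau': array([ 1.95192308e-05, -5.82722104e+01,  2.93058532e+01,  6.99723333e+00,
        7.06657040e-03, -1.64618368e-04]), 'tool_pos': array([0.23751868, 0.6313294 , 0.22563166]), 'orientation': array([ 1.79906760e+02, -1.06609662e-02, -2.06202369e+01]), 'force': array([ 0.39328824, -0.01865292,  0.53241523]), 'moment': array([0.01914892, 0.03005149, 0.00087832]), 'gripper_force': 0.0, 'opening': 0.08731146069223344}
scene {'fx': 451.41218794206986, 'fy': 451.41218794206986, 'cx': 320.3217436313454, 'cy': 241.56617558521833, 'dist_coeffs': array([0.03043439, 0.        , 0.        , 0.        , 0.        ]), 'cam_to_world': array([[ 0.84966078,  0.21408922, -0.48191531,  0.12872316],
       [-0.52698447,  0.37778675, -0.76129136, -0.52142677],
       [ 0.01907694,  0.90080129,  0.43381228,  0.42449147],
       [ 0.        ,  0.       
[... 338 characters left out ...]
0.00721844,  0.13763248],
       [ 0.00323428,  0.21645064,  0.97628821,  0.87700863],
       [ 0.        ,  0.        ,  0.        ,  1.        ]])}
wrist {'fx': 404.08088944692696, 'fy': 404.08088944692696, 'cx': 319.4541742927544, 'cy': 238.4670541721713, 'dist_coeffs': array([-0.0675534,  0.       ,  0.       ,  0.       ,  0.       ]), 'mount': array([[ 9.66251620e-04,  9.54841198e-01,  2.97115050e-01,
         8.16588035e-02],
       [ 9.99999161e-01, -6.66315771e-04, -1.11076521e-03,
         5.74547389e-04],
       [-8.62631940e-04,  2.97115874e-01, -9.54841041e-01,
        -1.57814615e-01],
       [ 0.00000000e+00,  0.00000000e+00,  0.00000000e+00,
         1.00000000e+00]])}
0.0188
```

View pics/scene0.png

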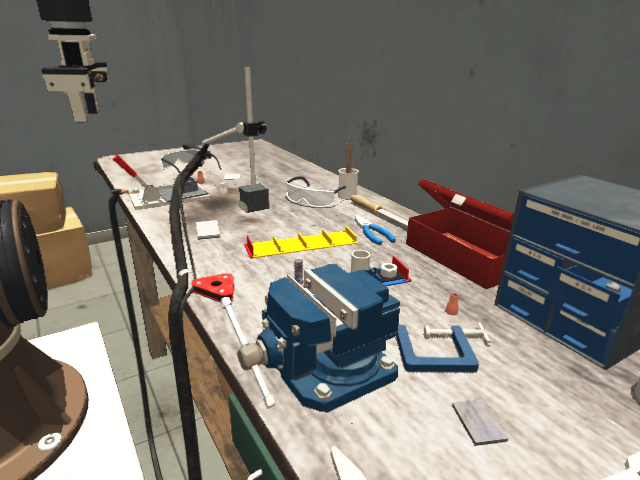

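View pics/top0.png

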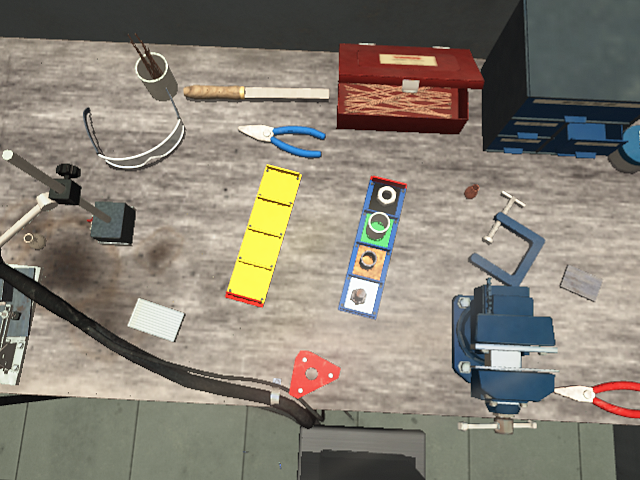

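The top view shows the blue rack's red end at the far side (388,181). From there the order is nut (386,196), pale pipe (377,226), dark pipe (368,262), bolt (359,297). The yellow rack's red end is at the near side (245,300). I'll enlarge it to get the corners.

Run:
```python
import cv2
im=cv2.imread("pics/top0.png")[155:325,215:415]
cv2.imwrite("pics/crop.png",cv2.resize(im,(700,595),interpolation=cv2.INTER_CUBIC))
```

```text
(no output)
```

View pics/crop.png

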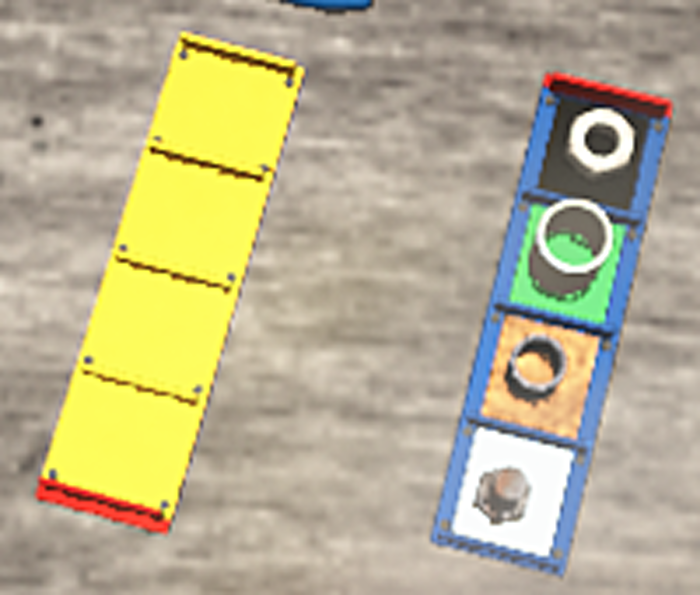

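The crop gives the outer corners of both racks and the centres of the parts' tops. I'll fit the rack poses from these.

```bash
cat > h.py <<'E'
import numpy as np, cv2
from scipy.optimize import least_squares
from scipy.spatial.transform import Rotation as R
from plant import ctrl
def cam(name):
    p=ctrl.camera_params(name)
    K=np.array([[p["fx"],0,p["cx"]],[0,p["fy"],p["cy"]],[0,0,1]])
    if name=="wrist":
        o=ctrl.get_obs();T=np.eye(4);T[:3,:3]=R.from_euler("xyz",o["orientation"],degrees=True).as_matrix();T[:3,3]=o["tool_pos"]
        M=T@p["mount"]
    else: M=p["cam_to_world"]
    return K,p["dist_coeffs"],M
def proj(P,c):
    K,d,M=c
    q=(np.atleast_2d(P)-M[:3,3])@M[:3,:3]*[1,-1,-1]
    return cv2.projectPoints(q,np.zeros(3),np.zeros(3),K,d)[0].reshape(-1,2)
def at(px,z,c):
    K,d,M=c
    n=cv2.undistortPoints(np.array([[px]],float),K,d).ravel()
    r=M[:3,:3]@[n[0],-n[1],-1]; return M[:3,3]+r*(z-M[2,3])/r[2]
def rack(p,local):
    c,s=np.cos(p[2]),np.sin(p[2]); L=np.atleast_2d(local).astype(float)
    return np.c_[p[0]+c*L[:,0]-s*L[:,1],p[1]+s*L[:,0]+c*L[:,1],L[:,2]]
def fit(local,px,c,p0):
    f=least_squares(lambda p:(proj(rack(p,local),c)-px).ravel(),p0); return f.x,f.fun.reshape(-1,2)
E
python3 - <<'E'
from h import *
c=cam("top"); C=lambda a:(np.array(a,float)+.5)/3.5+[215,155]-.5
# yellow: red end near robot, +y_rack ~ -x world
h,e=.032,.116
Y,r=fit([[h,e,0],[-h,e,0],[h,-e,.018],[-h,-e,.018]],C([[38,498],[165,532],[182,33],[303,68]]),c,[.5,.2,np.pi/2]); print(Y[:2],np.degrees(Y[2]),r.round(1).tolist())
B,r=fit([[h,-e,0],[-h,-e,0],[h,e,.026],[-h,e,.026]],C([[561,576],[431,541],[671,105],[548,72]]),c,[.5,0,-np.pi/2]); print(B[:2],np.degrees(B[2]),r.round(1).tolist())
for n,p in(("Y",Y),("B",B)): print(n,rack(p,[[0,y,0] for y in(.084,.028,-.028,-.084)])[:,:2].round(4).tolist())
for px,z in(((602,139),.022),((575,237),.056),((535,365),.038),((511,482),.061)): print(at(C(px),z,c).round(4))
E
```

```text
[0.55710285 0.23548988] 76.7541470206879 [[-0.7, -0.2], [0.5, 1.0], [-0.8, -0.4], [1.0, -0.5]]
[0.54498949 0.05522066] -101.49587790243325 [[0.2, 1.3], [-1.1, 1.5], [1.6, -1.7], [-0.7, -1.3]]
Y [[0.4753, 0.2547], [0.5298, 0.2419], [0.5844, 0.2291], [0.6389, 0.2162]]
B [[0.6273, 0.0385], [0.5724, 0.0496], [0.5176, 0.0608], [0.4627, 0.072]]
[0.632  0.0353 0.022 ]
[0.5747 0.0506 0.056 ]
[0.5186 0.0654 0.038 ]
[0.4622 0.0764 0.061 ]
```

The wrist is to the left of a hanging black hose that lies between it and the racks: (130,345) to (300,408) in the top view, (205,152) to (178,320) in the scene view. I'll triangulate the hose before crossing it.

Run:
```python
from h import *
t,s=cam("top"),cam("scene")
S=np.array([(247,128),(205,150),(188,170),(178,200),(175,240),(180,285),(178,320),(175,360),(182,400),(190,440),(195,478)],float)
seg=np.concatenate([np.linspace(a,b,30) for a,b in zip(S,S[1:])])
for px in[(65,190),(45,200),(15,228),(2,258),(30,285),(70,312),(130,345),(200,372),(260,385),(300,408),(315,425)]:
    best=[]
    for z in np.arange(-.3,.6,.005):
        P=at(px,z,t); q=proj(P,s)[0]; best.append((np.linalg.norm(seg-q,axis=1).min(),*P.round(3),*q.round(0)))
    best.sort(key=lambda b:b[0]); print(px,[tuple(map(float,np.round(b,3))) for b in best[:3]])
print(proj([[.2375,.631,.227]],s),proj([[.2375,.631,.227]],t))
```

```text
(65, 190) [(3.899, 0.562, 0.48, 0.2, 251.0, 128.0), (4.271, 0.56, 0.477, 0.205, 251.0, 126.0), (4.406, 0.563, 0.483, 0.195, 251.0, 130.0)]
(45, 200) [(0.914, 0.551, 0.512, 0.185, 242.0, 132.0), (0.989, 0.55, 0.51, 0.19, 241.0, 130.0), (2.55, 0.548, 0.507, 0.195, 241.0, 128.0)]
(15, 228) [(0.584, 0.517, 0.563, 0.155, 221.0, 141.0), (1.475, 0.518, 0.566, 0.15, 222.0, 143.0), (1.722, 0.516, 0.561, 0.16, 221.0, 140.0)]
(2, 258) [(0.61, 0.479, 0.592, 0.125, 204.0, 152.0), (0.703, 0.478, 0.589, 0.13, 204.0, 151.0), (1.689, 0.477, 0.586, 0.135, 204.0, 149.0)]
(30, 285) [(0.559, 0.444, 0.552, 0.115, 196.0, 162.0), (0.725, 0.443, 0.549, 0.12, 195.0, 160.0), (1.682, 0.444, 0.554, 0.11, 196.0, 164.0)]
(70, 312) [(0.137, 0.408, 0.487, 0.12, 189.0, 169.0), (1.247, 0.408, 0.489, 0.115, 189.0, 171.0), (1.313, 0.408, 0.484, 0.125, 189.0, 167.0)]
(130, 345) [(0.37, 0.367, 0.401, 0.11, 183.0, 186.0), (0.385, 0.367, 0.399, 0.115, 183.0, 184.0), (1.086, 0.367, 0.402, 0.105, 183.0, 188.0)]
(200, 372) [(0.435, 0.337, 0.292, 0.145, 182.0, 188.0), (0.559, 0.336, 0.293, 0.14, 182.0, 190.0), (1.169, 0.337, 0.291, 0.15, 182.0, 185.0)]
(260, 385) [(0.291, 0.327, 0.206, 0.2, 187.0, 172.0), (1.076, 0.327, 0.206, 0.195, 188.0, 175.0), (1.226, 0.327, 0.205, 0.205, 187.0, 169.0)]
(300, 408) [(0.178, 0.302, 0.156, 0.19, 182.0, 189.0), (0.343, 0.26, 0.168, -0.255, 184.0, 408.0), (0.511, 0.259, 0.168, -0.265, 184.0, 412.0)]
(315, 425) [(2.241, 0.274, 0.136, 0.12, 173.0, 238.0), (2.294, 0.274, 0.136, 0.115, 173.0, 241.0), (2.451, 0.247, 0.136, -0.105, 173.0, 359.0)]
[[ 87.3845283  115.47235446]] [[-120.23765802  448.92296507]]
```

The hose runs at z of about 0.11–0.20, so I'll rise first, then cross above it.

Call:
apply_moves(deltas=[{"fingers": 60,"delta_pos": [0,0,-50],"angular": [0,0,0]},{"fingers": 60,"delta_pos": [0,0,-100],"angular": [0,0,0]},{"fingers": 60,"delta_pos": [0,0,-150],"angular": [0,0,0]},{"fingers": 60,"delta_pos": [40,28,-160],"angular": [0,0,0]},{"fingers": 60,"delta_pos": [80,57,-160],"angular": [0,0,-2]},{"fingers": 60,"delta_pos": [120,85,-160],"angular": [0,0,-4]},{"fingers": 60,"delta_pos": [160,114,-160],"angular": [0,0,-6]},{"fingers": 60,"delta_pos": [200,142,-160],"angular": [0,0,-8]},{"fingers": 60,"delta_pos": [240,171,-160],"angular": [0,0,-8]},{"fingers": 60,"delta_pos": [280,200,-160],"angular": [0,0,-8]}])

```text
clock: 1.1
tool_pos: [0.4298, 0.3441, 0.3864]
orientation: [180.0, 0.0, -12.6]
force: [1.1, 0.3, -0.7]
opening: 0.06
gripper_force: 0.0
```

Call:
apply_moves(deltas=[{"fingers": 60,"delta_pos": [33,36,0],"angular": [0,0,0]},{"fingers": 60,"delta_pos": [66,72,0],"angular": [0,0,0]},{"fingers": 60,"delta_pos": [99,108,20],"angular": [0,0,0]},{"fingers": 60,"delta_pos": [125,140,45],"angular": [0,0,0]},{"fingers": 60,"delta_pos": [145,160,70],"angular": [0,0,0]},{"fingers": 60,"delta_pos": [150,165,85],"angular": [0,0,0]},{"fingers": 60,"delta_pos": [150,165,85],"angular": [0,0,0]},{"fingers": 60,"delta_pos": [150,165,85],"angular": [0,0,0]}])

```text
clock: 1.9
tool_pos: [0.5397, 0.1522, 0.3018]
orientation: [180.0, 0.0, -12.6]
force: [-0.2, 0.4, 0.7]
opening: 0.06
gripper_force: 0.0
```

Run:
```python
from h import *
import pickle
c=cam("wrist"); pickle.dump(c,open("w1.pkl","wb"))
print(ctrl.get_obs()["tool_pos"],ctrl.get_obs()["orientation"])
im=ctrl.snapshot("wrist")[:,:,::-1]
cv2.imwrite("pics/w1raw.png",im)
cv2.imwrite("pics/w1.png",cv2.resize(im,(800,600),interpolation=cv2.INTER_CUBIC))
```

```text
[0.53973944 0.15221648 0.30182151] [ 1.79972629e+02  5.16344115e-03 -1.26352881e+01]
```

View pics/w1.png

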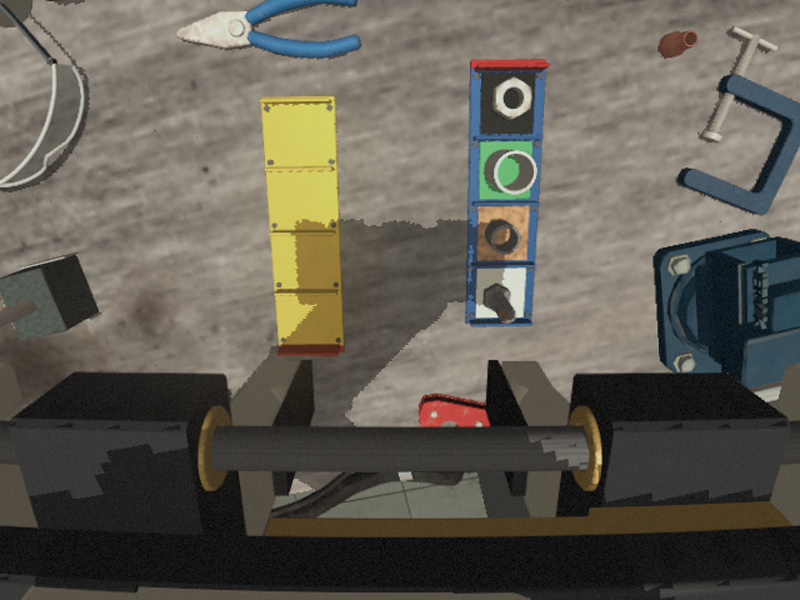

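The wrist view shows both racks clearly, with the same order of parts. I'll crop it to read corners more precisely.

Run:
```python
import cv2
im=cv2.imread("pics/w1raw.png")[40:290,200:450]
cv2.imwrite("pics/w1c.png",cv2.resize(im,(600,600),interpolation=cv2.INTER_CUBIC))
```

```text
(no output)
```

View pics/w1c.png

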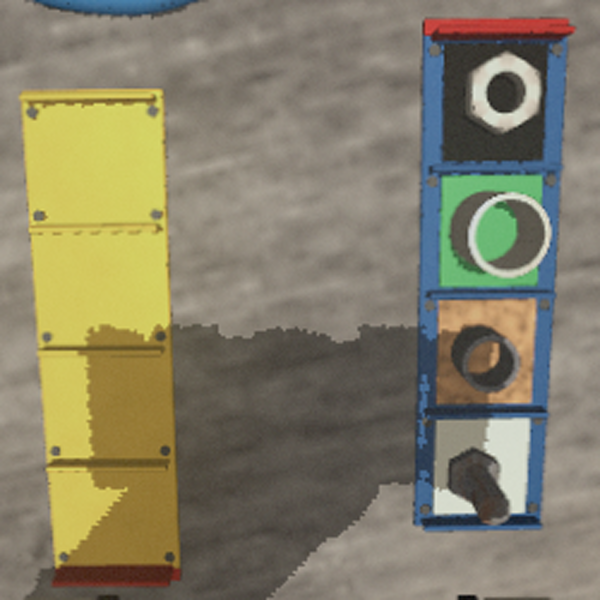

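Visible in the crop: plate screws at the four ends of each rack, mat edges, nut top (506,92), pale pipe rim (510,234), dark rim (489,358), bolt top (494,508) and bolt head (474,472). I'll fit both racks by their end screws with the inset as a shared unknown.

Run:
```python
from h import *
import pickle
c=pickle.load(open("w1.pkl","rb")); C=lambda a:(np.array(a,float)+.5)/2.4+[200,40]-.5
b=C([[435,48],[556,48],[425,510],[532,509]]); y=C([[64,557],[169,557],[32,112],[152,111]])
def L(s,h,e): return np.array([[s*-h,e,.005],[s*h,e,.005],[s*-h,-e,.005],[s*h,-e,.005]])
def f(p):
    return np.r_[proj(rack(p[:3],L(1,*p[6:])),c)-b, proj(rack(p[3:6],L(-1,*p[6:])),c)-y].ravel()
s=least_squares(f,[.545,.055,np.radians(-101.5),.557,.235,np.radians(76.7),.027,.106])
p=s.x;print(p.round(4),np.degrees(p[[2,5]]),s.fun.reshape(-1,2).round(1).tolist())
np.save("rk.npy",p[:6])
for q in(p[3:6],p[:3]): print(rack(q,[[0,v,0] for v in(.084,.028,-.028,-.084)])[:,:2].round(4).tolist())
print("predict red outer top", (proj(rack(p[:3],[[-.032,.116,.026],[.032,.116,.026],[0,.084,.006],[0,-.084,.006]]),c)+.5-[200,40])*2.4)
for n,px,z in(("nut",(506,92),.022),("pale",(510,234),.056),("dark",(489,358),.038),("bolt",(494,508),.061),("bolthead",(474,474),.014)): print(n,at(C(px),z,c).round(4))
```

```text
[ 0.5485  0.0534 -1.7727  0.5621  0.2346  1.3533  0.0267  0.1066] [-101.56740401   77.53739103] [[0.0, 0.4], [0.1, 0.1], [-0.0, -0.1], [-0.1, -0.5], [-0.1, 0.4], [0.0, 0.3], [0.1, -0.2], [-0.1, -0.4]]
[[0.4801, 0.2528], [0.5348, 0.2407], [0.5894, 0.2286], [0.6441, 0.2165]]
[[0.6308, 0.0366], [0.5759, 0.0478], [0.5211, 0.059], [0.4662, 0.0703]]
predict red outer top [[430.66999867  19.2658919 ]
 [583.63923142  18.77360783]
 [495.02824421 102.82785026]
 [481.27547532 466.22890018]]
nut [0.6335 0.0345 0.022 ]
pale [0.5778 0.0495 0.056 ]
dark [0.5251 0.0632 0.038 ]
bolt [0.4644 0.0754 0.061 ]
bolthead [0.4655 0.0752 0.014 ]
```

Both fits agree within a few mm. Nut first: go over it, descend with the tips about 4 mm above the mat, and close.

Call:
apply_moves(deltas=[{"fingers": 60,"delta_pos": [30,24,40],"angular": [0,0,0]},{"fingers": 60,"delta_pos": [60,48,75],"angular": [0,0,0]},{"fingers": 60,"delta_pos": [90,72,110],"angular": [0,0,0]},{"fingers": 60,"delta_pos": [112,90,150],"angular": [0,0,0]},{"fingers": 60,"delta_pos": [116,94,190],"angular": [0,0,0]},{"fingers": 60,"delta_pos": [116,94,220],"angular": [0,0,0]},{"fingers": 60,"delta_pos": [116,94,250],"angular": [0,0,0]},{"fingers": 60,"delta_pos": [116,94,275],"angular": [0,0,0]},{"fingers": 60,"delta_pos": [116,94,287],"angular": [0,0,0]},{"fingers": 60,"delta_pos": [116,94,292],"angular": [0,0,0]}])

```text
clock: 2.95
tool_pos: [0.6325, 0.0361, 0.0092]
orientation: [180.0, 0.0, -12.5]
force: [-0.1, 0.7, 0.2]
opening: 0.0601
gripper_force: 0.0
```

Call:
apply_moves(deltas=[{"fingers": 60,"delta_pos": [0,0,0],"angular": [0,0,0]},{"fingers": 45,"delta_pos": [0,0,0],"angular": [0,0,0]},{"fingers": 35,"delta_pos": [0,0,0],"angular": [0,0,0]},{"fingers": 30,"delta_pos": [0,0,0],"angular": [0,0,0]},{"fingers": 20,"delta_pos": [0,0,0],"angular": [0,0,0]},{"fingers": 20,"delta_pos": [0,0,0],"angular": [0,0,0]},{"fingers": 20,"delta_pos": [0,0,0],"angular": [0,0,0]},{"fingers": 20,"delta_pos": [0,0,0],"angular": [0,0,0]}])

```text
clock: 3.75
tool_pos: [0.6326, 0.0351, 0.0101]
orientation: [-180.0, -0.0, -12.6]
force: [-1.5, 0.8, 5.9]
opening: 0.0292
gripper_force: 30.0
```

Call:
apply_moves(deltas=[{"fingers": 20,"delta_pos": [0,0,-20],"angular": [0,0,0]},{"fingers": 20,"delta_pos": [0,0,-60],"angular": [0,0,0]},{"fingers": 20,"delta_pos": [-5,-5,-90],"angular": [0,0,0]},{"fingers": 20,"delta_pos": [-35,-30,-95],"angular": [0,0,0]},{"fingers": 20,"delta_pos": [-65,-57,-95],"angular": [0,0,0]},{"fingers": 20,"delta_pos": [-97,-88,-95],"angular": [0,0,0]},{"fingers": 20,"delta_pos": [-130,-118,-95],"angular": [0,0,0]},{"fingers": 20,"delta_pos": [-162,-148,-95],"angular": [0,0,0]},{"fingers": 20,"delta_pos": [-187,-170,-90],"angular": [0,0,0]},{"fingers": 20,"delta_pos": [-196,-179,-80],"angular": [0,0,0]}])

```text
clock: 4.75
tool_pos: [0.4789, 0.2551, 0.09]
orientation: [-179.9, -0.0, -12.5]
force: [-0.1, 1.0, -0.1]
opening: 0.029
gripper_force: 30.0
```

Run:
```python
from h import *
o=ctrl.get_obs();print(o["tool_pos"],o["opening"],o["force"])
a=ctrl.snapshot("scene")[:,:,::-1]; b=ctrl.snapshot("wrist")[:,:,::-1]
cv2.imwrite("pics/s2.png",np.hstack([cv2.resize(a,(400,300)),cv2.resize(b,(400,300))]))
```

```text
[0.47894133 0.25505042 0.09003096] 0.029030799155881293 [-0.12873342  0.99132093 -0.07302373]
```

View pics/s2.png

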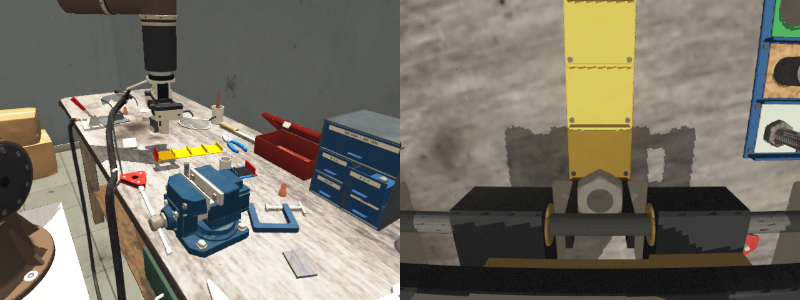

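The nut is held squarely between the pads over the red-end yellow bay, and the arm is well clear of the hose. Lower, release and rise.

Call:
apply_moves(deltas=[{"fingers": 20,"delta_pos": [0,-1,25],"angular": [0,0,0]},{"fingers": 20,"delta_pos": [0,-1,50],"angular": [0,0,0]},{"fingers": 20,"delta_pos": [0,-1,70],"angular": [0,0,0]},{"fingers": 20,"delta_pos": [0,-1,78],"angular": [0,0,0]},{"fingers": 20,"delta_pos": [0,-1,81],"angular": [0,0,0]},{"fingers": 20,"delta_pos": [0,-1,81],"angular": [0,0,0]},{"fingers": 32,"delta_pos": [0,-1,81],"angular": [0,0,0]},{"fingers": 45,"delta_pos": [0,-1,81],"angular": [0,0,0]},{"fingers": 60,"delta_pos": [0,-1,81],"angular": [0,0,0]},{"fingers": 60,"delta_pos": [0,-1,81],"angular": [0,0,0]}])

```text
clock: 5.85
tool_pos: [0.4806, 0.2538, 0.0089]
orientation: [-180.0, -0.0, -12.6]
force: [0.8, 0.5, 0.4]
opening: 0.0506
gripper_force: 0.0
```

Call:
apply_moves(deltas=[{"fingers": 60,"delta_pos": [0,0,-30],"angular": [0,0,0]},{"fingers": 60,"delta_pos": [0,0,-70],"angular": [0,0,0]},{"fingers": 60,"delta_pos": [3,20,-95],"angular": [0,0,0]},{"fingers": 60,"delta_pos": [8,60,-100],"angular": [0,0,0]},{"fingers": 60,"delta_pos": [14,105,-100],"angular": [0,0,0]},{"fingers": 60,"delta_pos": [20,150,-100],"angular": [0,0,0]},{"fingers": 60,"delta_pos": [23,172,-100],"angular": [0,0,0]},{"fingers": 60,"delta_pos": [23,177,-95],"angular": [0,0,0]},{"fingers": 60,"delta_pos": [23,177,-75],"angular": [0,0,0]},{"fingers": 60,"delta_pos": [23,177,-55],"angular": [0,0,0]}])

```text
clock: 6.85
tool_pos: [0.4649, 0.0763, 0.0636]
orientation: [-179.9, -0.1, -12.6]
force: [-0.2, 0.2, 0.3]
opening: 0.0598
gripper_force: 0.0
```

Call:
apply_moves(deltas=[{"fingers": 60,"delta_pos": [0,0,20],"angular": [0,0,0]},{"fingers": 60,"delta_pos": [0,0,36],"angular": [0,0,0]},{"fingers": 50,"delta_pos": [0,0,36],"angular": [0,0,0]},{"fingers": 35,"delta_pos": [0,0,36],"angular": [0,0,0]},{"fingers": 22,"delta_pos": [0,0,36],"angular": [0,0,0]},{"fingers": 14,"delta_pos": [0,0,36],"angular": [0,0,0]},{"fingers": 6,"delta_pos": [0,0,36],"angular": [0,0,0]},{"fingers": 6,"delta_pos": [0,0,36],"angular": [0,0,0]},{"fingers": 6,"delta_pos": [0,0,36],"angular": [0,0,0]},{"fingers": 6,"delta_pos": [0,0,36],"angular": [0,0,0]}])

```text
clock: 7.85
tool_pos: [0.4644, 0.0759, 0.0279]
orientation: [-180.0, -0.0, -12.6]
force: [-0.4, 1.0, 3.6]
opening: 0.0145
gripper_force: 30.0
```

Call:
apply_moves(deltas=[{"fingers": 6,"delta_pos": [0,0,-20],"angular": [0,0,0]},{"fingers": 6,"delta_pos": [0,0,-55],"angular": [0,0,0]},{"fingers": 6,"delta_pos": [4,-5,-80],"angular": [0,0,0]},{"fingers": 6,"delta_pos": [25,-30,-85],"angular": [0,0,0]},{"fingers": 6,"delta_pos": [50,-61,-85],"angular": [0,0,0]},{"fingers": 6,"delta_pos": [76,-93,-85],"angular": [0,0,0]},{"fingers": 6,"delta_pos": [102,-125,-85],"angular": [0,0,0]},{"fingers": 6,"delta_pos": [126,-154,-85],"angular": [0,0,0]},{"fingers": 6,"delta_pos": [140,-171,-80],"angular": [0,0,0]},{"fingers": 6,"delta_pos": [144,-176,-70],"angular": [0,0,0]}])

```text
clock: 8.85
tool_pos: [0.6449, 0.2176, 0.0967]
orientation: [-180.0, -0.0, -12.6]
force: [0.0, -0.8, -0.5]
opening: 0.0142
gripper_force: 30.0
```

Call:
apply_moves(deltas=[{"fingers": 6,"delta_pos": [0,0,15],"angular": [0,0,0]},{"fingers": 6,"delta_pos": [0,0,35],"angular": [0,0,0]},{"fingers": 6,"delta_pos": [0,0,55],"angular": [0,0,0]},{"fingers": 6,"delta_pos": [0,0,66],"angular": [0,0,0]},{"fingers": 6,"delta_pos": [0,0,71],"angular": [0,0,0]},{"fingers": 6,"delta_pos": [0,0,71],"angular": [0,0,0]},{"fingers": 16,"delta_pos": [0,0,71],"angular": [0,0,0]},{"fingers": 24,"delta_pos": [0,0,71],"angular": [0,0,0]},{"fingers": 40,"delta_pos": [0,0,71],"angular": [0,0,0]},{"fingers": 60,"delta_pos": [0,0,71],"angular": [0,0,0]}])

```text
clock: 9.85
tool_pos: [0.6433, 0.2162, 0.0268]
orientation: [-180.0, -0.0, -12.6]
force: [-0.1, -0.1, -0.3]
opening: 0.0346
gripper_force: 0.0
```

Call:
apply_moves(deltas=[{"fingers": 60,"delta_pos": [0,0,0],"angular": [0,0,0]},{"fingers": 60,"delta_pos": [0,0,-20],"angular": [0,0,0]},{"fingers": 60,"delta_pos": [0,0,-60],"angular": [0,0,0]},{"fingers": 60,"delta_pos": [-8,16,-80],"angular": [0,0,0]},{"fingers": 60,"delta_pos": [-26,55,-80],"angular": [0,0,0]},{"fingers": 60,"delta_pos": [-46,95,-80],"angular": [0,0,0]},{"fingers": 60,"delta_pos": [-66,137,-80],"angular": [0,0,0]},{"fingers": 60,"delta_pos": [-82,170,-80],"angular": [0,0,0]},{"fingers": 60,"delta_pos": [-84,175,-70],"angular": [0,0,0]},{"fingers": 60,"delta_pos": [-84,175,-55],"angular": [0,0,0]}])

```text
clock: 10.85
tool_pos: [0.5231, 0.0631, 0.0827]
orientation: [-179.9, -0.1, -12.7]
force: [1.0, 0.6, -0.6]
opening: 0.0601
gripper_force: 0.0
```

Run:
```python
from h import *
c=cam("top"); C=np.load("rk.npy")
a=ctrl.snapshot("top")[:,:,::-1][155:325,215:415]; b=ctrl.snapshot("wrist")[:,:,::-1]
cv2.imwrite("pics/s3.png",np.hstack([cv2.resize(a,(400,340)),cv2.resize(b,(400,340))]))
```

```text
(no output)
```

View pics/s3.png

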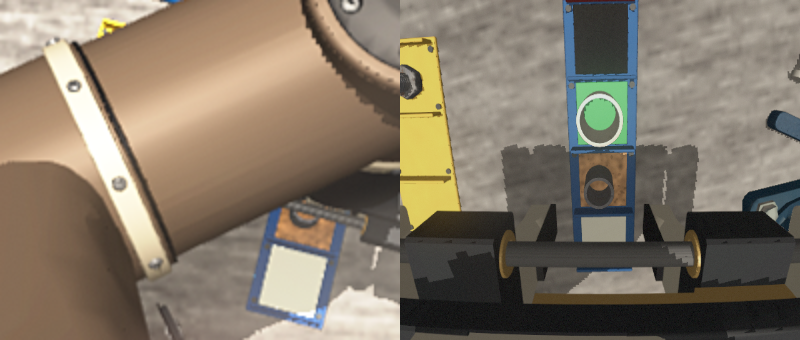

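The nut and bolt bays are empty, the bolt is standing in the far yellow bay, and the dark pipe sits centred between the fingers. Descend and grip.

Call:
apply_moves(deltas=[{"fingers": 60,"delta_pos": [0,0,30],"angular": [0,0,0]},{"fingers": 60,"delta_pos": [0,0,55],"angular": [0,0,0]},{"fingers": 60,"delta_pos": [0,0,68],"angular": [0,0,0]},{"fingers": 60,"delta_pos": [0,0,71],"angular": [0,0,0]},{"fingers": 48,"delta_pos": [0,0,71],"angular": [0,0,0]},{"fingers": 35,"delta_pos": [0,0,71],"angular": [0,0,0]},{"fingers": 27,"delta_pos": [0,0,71],"angular": [0,0,0]},{"fingers": 18,"delta_pos": [0,0,71],"angular": [0,0,0]},{"fingers": 18,"delta_pos": [0,0,71],"angular": [0,0,0]},{"fingers": 18,"delta_pos": [0,0,71],"angular": [0,0,0]}])

```text
clock: 11.95
tool_pos: [0.5232, 0.0638, 0.0111]
orientation: [-180.0, -0.0, -12.6]
force: [-1.0, 0.0, 3.8]
opening: 0.0255
gripper_force: 30.0
```

Call:
apply_moves(deltas=[{"fingers": 18,"delta_pos": [0,0,-20],"angular": [0,0,0]},{"fingers": 18,"delta_pos": [0,0,-60],"angular": [0,0,0]},{"fingers": 18,"delta_pos": [2,-10,-90],"angular": [0,0,0]},{"fingers": 18,"delta_pos": [8,-48,-95],"angular": [0,0,0]},{"fingers": 18,"delta_pos": [15,-90,-95],"angular": [0,0,0]},{"fingers": 18,"delta_pos": [22,-132,-95],"angular": [0,0,0]},{"fingers": 18,"delta_pos": [27,-165,-95],"angular": [0,0,0]},{"fingers": 18,"delta_pos": [28,-175,-90],"angular": [0,0,0]},{"fingers": 18,"delta_pos": [28,-175,-75],"angular": [0,0,0]},{"fingers": 18,"delta_pos": [28,-175,-50],"angular": [0,0,0]}])

```text
clock: 12.95
tool_pos: [0.5891, 0.2291, 0.0611]
orientation: [-179.9, -0.1, -12.6]
force: [0.9, -0.7, -0.7]
opening: 0.0252
gripper_force: 30.0
```

Call:
apply_moves(deltas=[{"fingers": 18,"delta_pos": [0,0,25],"angular": [0,0,0]},{"fingers": 18,"delta_pos": [0,0,42],"angular": [0,0,0]},{"fingers": 18,"delta_pos": [0,0,51],"angular": [0,0,0]},{"fingers": 18,"delta_pos": [0,0,51],"angular": [0,0,0]},{"fingers": 28,"delta_pos": [0,0,51],"angular": [0,0,0]},{"fingers": 36,"delta_pos": [0,0,51],"angular": [0,0,0]},{"fingers": 50,"delta_pos": [0,0,51],"angular": [0,0,0]},{"fingers": 60,"delta_pos": [0,0,51],"angular": [0,0,0]},{"fingers": 60,"delta_pos": [0,0,40],"angular": [0,0,0]},{"fingers": 60,"delta_pos": [0,0,0],"angular": [0,0,0]}])

```text
clock: 13.95
tool_pos: [0.586, 0.2268, 0.0578]
orientation: [179.7, 0.3, -12.7]
force: [0.3, 0.9, 0.3]
opening: 0.0584
gripper_force: 0.0
```

Call:
apply_moves(deltas=[{"fingers": 62,"delta_pos": [0,0,-35],"angular": [0,0,0]},{"fingers": 62,"delta_pos": [3,20,-55],"angular": [0,0,0]},{"fingers": 62,"delta_pos": [9,60,-55],"angular": [0,0,0]},{"fingers": 62,"delta_pos": [15,100,-55],"angular": [0,0,0]},{"fingers": 62,"delta_pos": [21,142,-55],"angular": [0,0,0]},{"fingers": 62,"delta_pos": [26,172,-50],"angular": [0,0,0]},{"fingers": 62,"delta_pos": [26,177,-40],"angular": [0,0,0]},{"fingers": 62,"delta_pos": [26,177,-15],"angular": [0,0,0]},{"fingers": 62,"delta_pos": [26,177,15],"angular": [0,0,0]},{"fingers": 62,"delta_pos": [26,177,39],"angular": [0,0,0]}])

```text
clock: 14.95
tool_pos: [0.5752, 0.0501, 0.021]
orientation: [-180.0, -0.0, -12.6]
force: [0.2, 0.3, 0.6]
opening: 0.0618
gripper_force: 0.0
```

Call:
apply_moves(deltas=[{"fingers": 62,"delta_pos": [0,0,0],"angular": [0,0,0]},{"fingers": 50,"delta_pos": [0,0,0],"angular": [0,0,0]},{"fingers": 40,"delta_pos": [0,0,0],"angular": [0,0,0]},{"fingers": 34,"delta_pos": [0,0,0],"angular": [0,0,0]},{"fingers": 25,"delta_pos": [0,0,0],"angular": [0,0,0]},{"fingers": 25,"delta_pos": [0,0,0],"angular": [0,0,0]},{"fingers": 25,"delta_pos": [0,0,0],"angular": [0,0,0]},{"fingers": 25,"delta_pos": [0,0,0],"angular": [0,0,0]}])

```text
clock: 15.75
tool_pos: [0.5759, 0.0503, 0.0226]
orientation: [-179.9, -0.1, -12.6]
force: [-1.7, 1.2, 7.5]
opening: 0.0333
gripper_force: 30.0
```

Call:
apply_moves(deltas=[{"fingers": 25,"delta_pos": [0,0,-20],"angular": [0,0,0]},{"fingers": 25,"delta_pos": [0,0,-60],"angular": [0,0,0]},{"fingers": 25,"delta_pos": [-4,-8,-85],"angular": [0,0,0]},{"fingers": 25,"delta_pos": [-20,-42,-90],"angular": [0,0,0]},{"fingers": 25,"delta_pos": [-38,-82,-90],"angular": [0,0,0]},{"fingers": 25,"delta_pos": [-57,-122,-90],"angular": [0,0,0]},{"fingers": 25,"delta_pos": [-74,-160,-90],"angular": [0,0,0]},{"fingers": 25,"delta_pos": [-82,-177,-85],"angular": [0,0,0]},{"fingers": 25,"delta_pos": [-82,-177,-70],"angular": [0,0,0]},{"fingers": 25,"delta_pos": [-82,-177,-50],"angular": [0,0,0]}])

```text
clock: 16.75
tool_pos: [0.5339, 0.2417, 0.0717]
orientation: [-179.9, -0.1, -12.5]
force: [0.7, 0.2, -1.0]
opening: 0.0335
gripper_force: 30.0
```

Call:
apply_moves(deltas=[{"fingers": 25,"delta_pos": [0,0,25],"angular": [0,0,0]},{"fingers": 25,"delta_pos": [0,0,42],"angular": [0,0,0]},{"fingers": 25,"delta_pos": [0,0,51],"angular": [0,0,0]},{"fingers": 25,"delta_pos": [0,0,51],"angular": [0,0,0]},{"fingers": 36,"delta_pos": [0,0,51],"angular": [0,0,0]},{"fingers": 44,"delta_pos": [0,0,51],"angular": [0,0,0]},{"fingers": 55,"delta_pos": [0,0,51],"angular": [0,0,0]},{"fingers": 62,"delta_pos": [0,0,51],"angular": [0,0,0]},{"fingers": 62,"delta_pos": [0,0,35],"angular": [0,0,0]},{"fingers": 62,"delta_pos": [0,0,0],"angular": [0,0,0]}])

```text
clock: 17.75
tool_pos: [0.5321, 0.2393, 0.0695]
orientation: [179.7, 0.2, -12.6]
force: [-0.1, 0.7, 0.1]
opening: 0.0612
gripper_force: 0.0
```

Call:
apply_moves(deltas=[{"fingers": 62,"delta_pos": [0,0,-45],"angular": [0,0,0]},{"fingers": 62,"delta_pos": [0,0,-95],"angular": [0,0,0]},{"fingers": 62,"delta_pos": [0,0,-140],"angular": [0,0,0]},{"fingers": 62,"delta_pos": [0,30,-180],"angular": [0,0,0]},{"fingers": 62,"delta_pos": [0,60,-210],"angular": [0,0,0]},{"fingers": 62,"delta_pos": [0,80,-220],"angular": [0,0,0]},{"fingers": 62,"delta_pos": [0,80,-220],"angular": [0,0,0]},{"fingers": 62,"delta_pos": [0,80,-220],"angular": [0,0,0]}])

```text
clock: 18.55
tool_pos: [0.5161, 0.1622, 0.2913]
orientation: [-180.0, 0.0, -12.7]
force: [-1.1, 0.2, -0.0]
opening: 0.0621
gripper_force: 0.0
```

Run:
```python
from h import *
c=cam("wrist"); Y=np.load("rk.npy")[3:]
im=ctrl.snapshot("wrist")[:,:,::-1].copy()
P=rack(Y,[[0,.084,.02],[0,.028,.054],[0,-.028,.036],[0,-.084,.059]])  # expected tops
q=proj(P,c); print(q.round(0)); x0,y0=np.maximum(q.min(0).astype(int)-60,0); x1,y1=q.max(0).astype(int)+60
for u in q: cv2.drawMarker(im,tuple(int(v) for v in u.round()),(255,0,255),cv2.MARKER_CROSS,5,1)
k=im[y0:y1,x0:x1]; s=min(800/k.shape[1],600/k.shape[0]); print(s)
cv2.imwrite("pics/fin.png",cv2.resize(k,None,fx=s,fy=s,interpolation=cv2.INTER_CUBIC)[:600,:800])
```

```text
[[246. 241.]
 [238. 198.]
 [238. 139.]
 [230.  78.]]
2.127659574468085
```

View pics/fin.png

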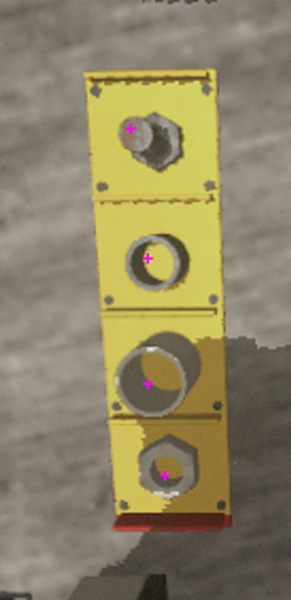

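The final view shows nut, pale pipe, dark pipe and bolt in order from the yellow rack's red end. All are upright and released, within about 5 mm of their bay centres. I'll hand it in.

```bash
python3 -c "
from plant import ctrl
print(ctrl.close_job())"
```

```text
the job is handed in; nothing more can be done
None
```

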